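Clamp the ring blank through the guard window and start the marker

ROBOT

A 6-joint arm with a two-finger parallel gripper is mounted at the origin on the work surface. World frame = base frame: x ahead of the robot, y to its left, z up, the work surface at z = 0. Lengths are in m, angles in degrees, forces in N, time in s.
With the tool pointing down it reaches from about 0.325 to 0.775 m from the base axis. Payload 5.5 kg.
Tool frame: the origin (TCP) lies at the centre of the arm's flange, where the gripper is bolted on; the fingertips stand 182 mm ahead of it and the grasp point (between the pads) lies 163 mm ahead of it; z points along the fingers, y is the line along which they close (so a half turn about z gives the same grasp; the last joint's range is limited). The gripper opens to 88 mm and grips with 3 to 60 N. Pads are 20 mm wide; open, the fingers measure 115 mm over their backs; the gripper's body (75 mm by 178 mm) begins 61 mm behind the grasp point.
Start: joints at [64.761, 5.22, 70.514, -0, 104.267, -3.249], TCP at [0.225, 0.556, 0.405] pointing down, gripper open.
Joint ranges: [-164.24, 164.24], [-49.07, 125.15], [9.68, 141.18], [-86.29, 266.29], [3.28, 154.24], [-151.56, 151.56]. Speed limits (degrees/s): [147.25, 147.25, 172.46, 180, 180, 180].

INTERFACE

Orientations are given as [roll, pitch, yaw] about the fixed x, y, z axes, in that order (R = Rz(yaw) Ry(pitch) Rx(roll)).
In Python, from station import r gives the robot as it stands. The module is installed in compiled form; this text tells all that it offers. Calls block until the motion is done:
- r.reach(position, orientation): joint-space move of the TCP to a pose.
- r.servo_line(position, rotation=None, speed=0.15): straight line of the TCP; rotation=None keeps the orientation; speed is the mean speed in m/s.
- r.move_joints(angles): joint-space move.
- r.let_go() and r.grab(squeeze=None): open the fingers fully, or close them until they stop; squeeze is the grip in N (None keeps the last).
- r.wait(seconds).
- r.inverse_kinematics(position, orientation): joint angles nearest the present ones, or None.
- r.sense(): the state.
- r.snapshot(name): name is "scene" or "top"; returns a dict with "frame" (480x640x3 uint8, red, green, blue), "fx", "fy", "cx", "cy" (pixels), "dist_coeffs" ([k1, k2, p1, p2, k3] as OpenCV has them; the pictures are not rectified), "R" (3x3) and "t" (3): a world point X has camera coordinates R X + t. Camera axes: x right, y down, z forward; pixel columns grow to the right and rows downward; lengths in m; the calibration is good to about 2 mm. A picture is of the moment at which its call begins. There is no depth.
A pose or a line that the arm cannot do raises r.IKError and nothing moves.
- r.hand_in(): hands the job in; it is judged then, once.
The state is a dict: "clock": time; "joints": joint angles; "joint_vel": joint speeds; "joint_torque": joint torques, N m; "tcp_pos": TCP position; "orientation": TCP orientation; "contact_force": force on the tool from outside, world axes, zero at the start; "torque": the same for the moment, N m; "opening": finger opening in m; "gripper_force": force on a finger pad.
Only numpy, scipy, OpenCV 4.12 (cv2) and the standard library are available. Lean on these libraries where they do the work, as an engineer would, in place of code of your own. Each camera call takes 0.05 s, during which the arm holds its last target. There are 200 camera calls.

TASK

Reach down through the yellow guard window without touching the guard, and with the fingertips press the red lever pad fully down so that the ring blank is clamped; it stays down by itself. Then draw out of the window and press the green start button fully in and let it go. Leave the red stop button, the jar, the ring mandrel and the hammer alone, and pick nothing up.

Things in the scene. Friction and masses are not known exactly. Their poses are not given: they have to be found in the camera images.
- station: Dark steel base plate 265 x 150 mm, 20 mm thick, fixed to the bench, with a grey hinge housing (132 mm wide, top 120 mm above the bench) at its far +x end, 105 to 175 mm from the origin. Origin: on the bench directly under the centre of the guard window; own x runs from the window to the housing, z up; yaw varies. The plate covers own x -78 to 188 mm.
- guard: Guard fixed on the station, never to be touched: a level yellow window frame, outside 132 x 132 mm, opening 100 x 100 mm, bars 16 mm wide, from 113 to 125 mm above the bench, on four yellow posts, with clear plastic side walls below it and a clear plastic roof (top at 119 mm) between frame and housing. Its origin and axes are those of the station. The opening is free downwards to the lever pad.
- window (a point): Centre of the window opening, at the top face of the yellow frame (125 mm above the bench). Axes as the station's.
- lever_pad (a point): Centre of the top face of the red lever pad (44 x 44 mm, 12 mm thick) under the window. The face is about 115 mm above the bench when the lever is up and 87 mm when it is fully down; on the way it swings about 6 mm towards own -x and ends level, right under the window centre.
- lever (a joint): Angle of the lever, rad: 0 up, 0.235 fully down on its stop (starts between 0 and 0.06). Hinged at the housing, 120 mm beyond the pad on own +x. No spring: a stiff hinge that needs about 4 N down on the pad to move and stays where it is left; then a hard stop.
- pedestal: Grey control box fixed to the bench, 80 x 170 x 70 mm, long side along its own y. Origin: centre of its underside. The two buttons stand on its top at own y +42 mm and -42 mm; which one is green varies.
- start (a joint): Travel of the green start button, m: 0 out, 0.006 fully in. A spring pushes it back; fully in takes about 5 N, straight down.
- start_top (a point): Centre of the top face of the green start button (cap 32 mm across, standing 10 mm out of a black round housing 48 mm across and 12 mm tall), 92 mm above the bench when out; it moves with the cap.
- stop (a joint): Travel of the red stop button, m: 0 out, 0.006 fully in. Same make as the start button. Not to be pressed.
- stop_top (a point): Centre of the top face of the red stop button (cap 32 mm across).
- jar: Loose closed jar, 48 mm across, 65 mm tall. Origin: centre of its underside. To be left alone.
- mandrel: Loose pale wooden ring mandrel: foot 64 mm across, slim cone to 100 mm height. Origin: centre of its underside. To be left alone.
- hammer: Loose bench hammer, 220 mm long, lying roughly along world x, handle towards the robot (its own -x). Origin: under its middle, at bench height. To be left alone.

How it is judged:
By the outcome, as a careful person would: the job done as asked, in the order asked, and still so for the second after the job is handed in, with the robot touching nothing.
It also fails if it takes over 45 s, if anything falls off the work surface, if the arm or the gripper's body presses on something with over 40 N, if the wrist force passes 120 N, or if a joint passes its speed limit or range.

## Working session

There is one attempt and no reset: what is moved stays moved. The work goes in short steps, each a Python script; the robot and the scene stay as the last script left them, time stands still between calls to the robot, and variables do not carry over. Pictures are saved under pics/ and viewed, at most 10 in all, crops included, and the job is handed in when it is done.

```bash
mkdir -p pics; python3 - <<'E'
from station import r
import cv2,pickle
d={}
for n in("scene","top"):
    s=r.snapshot(n);d[n]=s;cv2.imwrite(f"pics/{n}1.png",s["frame"][:,:,::-1])
    print(n,s["R"],s["t"])
pickle.dump(d,open("s.pkl","wb"));print(r.sense())
E
```

```text
scene [[ 0.49305194  0.86975364  0.0206976 ]
 [ 0.60739914 -0.32709924 -0.72392843]
 [-0.62286922  0.36950602 -0.68956453]] [-0.28120496 -0.23107867  1.44862981]
top [[-0.02242779 -0.99931178  0.02954574]
 [-0.98747066  0.01752529 -0.15682651]
 [ 0.15620078 -0.03269282 -0.98718412]] [0.02529482 0.53117824 0.87854786]
{'clock': 0.1, 'joints': array([ 6.47615379e+01,  5.26052023e+00,  7.05732931e+01, -3.46658529e-03,
        1.04267751e+02, -3.24743789e+00]), 'joint_vel': array([-0.01883037, -0.07140711, -0.07758707,  0.06227712,  0.01153918,
        0.03992688]), 'joint_torque': array([ 3.57872603e-03, -4.47863138e+01, -4.07564878e+01,  7.02207768e-02,
        2.85320490e-02, -1.05483216e-04]), 'tcp_pos': array([0.22470091, 0.55639971, 0.40361827]), 'orientation': array([-1.79898408e+02, -2.39766747e-03,  1.58008122e+02]), 'contact_force': array([0.21701888, 1.08722641, 0.35745507]), 'torque': array([-0.01316044,  0.06025042,  0.01127998]), 'gripper_force': 0.0, 'opening': 0.08759814159914485}
```

View pics/scene1.png

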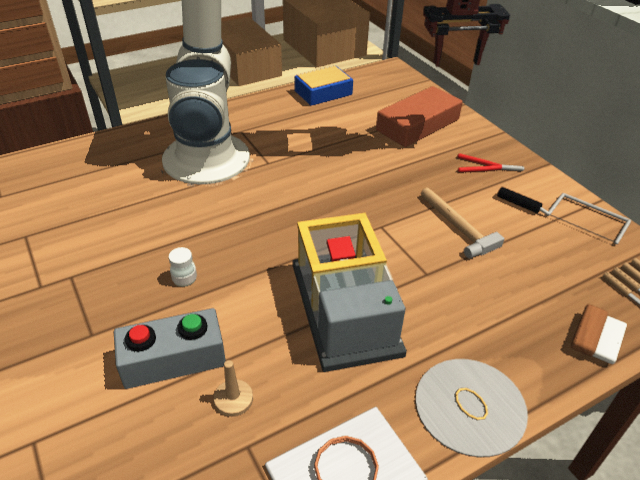

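View pics/top1.png

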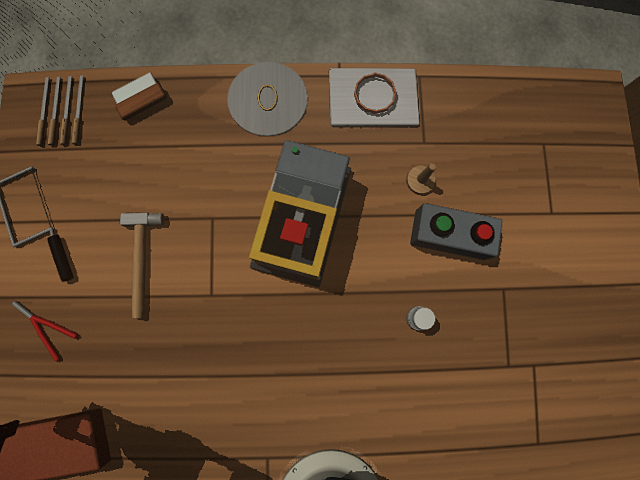

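The pictures show the station with its window at top pixel (297,236) and the red pad at (294,231). The green button is at (443,224), red stop at (483,232), the jar at (423,319) and the mandrel at (423,178). Next I locate these by colour and rays.

```bash
cat >h.py <<'E'
import cv2,numpy as np
def ray(s,px,z):
    K=np.array([[s["fx"],0,s["cx"]],[0,s["fy"],s["cy"]],[0,0,1]])
    p=cv2.undistortPoints(np.float64(px).reshape(-1,1,2),K,np.array(s["dist_coeffs"]))[:,0]
    R=np.array(s["R"]);t=np.array(s["t"])
    d=np.c_[p,np.ones(len(p))]@R; c=-R.T@t
    return c+d*((z-c[2])/d[:,2])[:,None]
def mask(s,col):
    h=cv2.cvtColor(s["frame"],cv2.COLOR_RGB2HSV);H,S,V=cv2.split(h)
    m={"yellow":(H>20)&(H<32)&(S>190)&(V>110),"red":((H<5)|(H>175))&(S>190)&(V>120),"green":(H>50)&(H<75)&(S>150)&(V>60)}[col]
    return m.astype(np.uint8)*255
def blobs(s,col,amin=60):
    n,l,st,c=cv2.connectedComponentsWithStats(mask(s,col))
    return [(c[i],st[i].tolist()) for i in range(1,n) if st[i][4]>=amin]
def window(s):
    cs,hi=cv2.findContours(mask(s,"yellow"),cv2.RETR_CCOMP,cv2.CHAIN_APPROX_NONE)
    holes=[c for c,h in zip(cs,hi[0]) if h[3]>=0]+[]
    outer=max(cs,key=cv2.contourArea);hole=max(holes,key=cv2.contourArea) if holes else None
    return outer,hole
E
python3 - <<'E'
import pickle;from h import *
d=pickle.load(open("s.pkl","rb"))
for n,s in d.items():
    print(n)
    for col,z in(("red",.092),("green",.092)):
        for c,st in blobs(s,col): print(col,c.round(1),st,ray(s,c,.092).round(4),ray(s,c,.113).round(4)[0,:2])
    for nm,c,z in zip(("outer","hole"),window(s),(.125,.125)):
        if c is None: continue
        w=ray(s,c.reshape(-1,2),z)[:,:2]
        print(nm,cv2.minAreaRect(np.float32(w*1000)),cv2.approxPolyDP(c,6,True).reshape(-1,2).tolist())
E
```

```text
scene
red [479.1 164.2] [458, 154, 43, 17, 266] [[0.4333 0.4809 0.092 ]] [0.4543 0.457 ]
red [340.7 247.8] [328, 237, 27, 23, 459] [[0.519  0.0719 0.092 ]] [0.5377 0.0596]
red [139.  333.3] [129, 326, 20, 17, 263] [[ 0.5369 -0.3152  0.092 ]] [ 0.555  -0.3166]
green [191.1 322.4] [182, 315, 19, 17, 236] [[ 0.5553 -0.2345  0.092 ]] [ 0.573  -0.2383]Traceback (most recent call last):
  File "<stdin>", line 7, in <module>
  File "h.py", line 17, in window
    holes=[c for c,h in zip(cs,hi[0]) if h[3]>=0]+[]
                               ~~^^^
TypeError: 'NoneType' object is not subscriptable
```

```bash
sed -i 's/(H>20)&(H<32)&(S>190)&(V>110)/(H>20)\&(H<32)\&(S>195)\&(V>100)/' h.py
python3 - <<'E'
import pickle;from h import *
d=pickle.load(open("s.pkl","rb"))
for n,p in(("scene",[(340,221),(305,245),(345,266)]),("top",[(265,230),(297,203),(290,267)])):
    for x,y in p: print(n,cv2.cvtColor(d[n]["frame"][y:y+1,x:x+1],cv2.COLOR_RGB2HSV))
s=d["top"]
for col in("red","green"):
    for c,st in blobs(s,col): print(col,c.round(1),st,ray(s,c,.092).round(4),ray(s,c,.113).round(4)[0,:2])
E
```

```text
scene [[[ 22 171 232]]]
scene [[[ 23 164 242]]]
scene [[[ 21 173 230]]]
top [[[ 22 181 149]]]
top [[[ 20 179 161]]]
top [[[ 22 179 168]]]
red [293.4 230.6] [280, 219, 28, 25, 461] [[0.5395 0.063  0.092 ]] [0.5357 0.0626]
red [484.7 231.4] [478, 225, 15, 14, 166] [[ 0.5316 -0.3137  0.092 ]] [ 0.5281 -0.305 ]
red [ 48.3 332.5] [30, 316, 45, 45, 272] [[0.3512 0.5337 0.092 ]] [0.3521 0.5218]
```

```bash
sed -i 's/(H>20)&(H<32)&(S>195)&(V>100)/(H>18)\&(H<30)\&(S>155)\&(V>100)/; s/(H>50)&(H<75)&(S>150)&(V>60)/(H>45)\&(H<85)\&(S>110)\&(V>50)/' h.py
python3 - <<'E'
import pickle;from h import *
d=pickle.load(open("s.pkl","rb"))
for n,s in d.items():
    print(n)
    for c,st in blobs(s,"green"): print("green",c.round(1),st,ray(s,c,.092).round(4))
    for nm,c in zip(("outer","hole"),window(s)):
        if c is None: continue
        w=ray(s,c.reshape(-1,2),.125)[:,:2]
        a=cv2.approxPolyDP(c,5,True).reshape(-1,2)
        print(nm,cv2.minAreaRect(np.float32(w*1000)),a.tolist(),ray(s,a,.125)[:,:2].round(4).tolist())
E
```

```text
scene
green [191.6 322.5] [182, 314, 20, 18, 293] [[ 0.556  -0.2339  0.092 ]]
outer ((534.5917358398438, 60.47454833984375), (133.42372131347656, 141.84007263183594), 73.57598876953125) [[365, 213], [297, 222], [313, 275], [385, 262]] [[0.4876, 0.1431], [0.4497, 0.0169], [0.5838, -0.0236], [0.6159, 0.1019]]
hole ((534.190185546875, 60.32427978515625), (102.6021728515625, 101.03398895263672), 73.824462890625) [[359, 220], [374, 254], [360, 256], [360, 228], [356, 258], [320, 264], [308, 231]] [[0.4995, 0.122], [0.5899, 0.096], [0.5825, 0.0715], [0.5196, 0.1115], [0.5834, 0.0627], [0.5664, -0.0001], [0.4815, 0.0228]]
top
green [443.6 222.8] [436, 216, 16, 15, 188] [[ 0.55   -0.2314  0.092 ]]
outer ((530.1943969726562, 63.67344665527344), (132.82192993164062, 132.22998046875), 73.6175537109375) [[269, 190], [249, 257], [317, 276], [336, 209]] [[0.6118, 0.107], [0.4859, 0.1443], [0.4487, 0.0204], [0.5732, -0.0179]]
hole ((530.2498779296875, 63.5416259765625), (102.99687194824219, 103.30633544921875), 73.75354766845703) [[274, 200], [326, 214], [311, 266], [259, 251]] [[0.5923, 0.0978], [0.564, 0.0011], [0.4673, 0.031], [0.4967, 0.1259]]
```

Both views agree to about 5 mm: window (0.532, 0.062) with station yaw about -16.4°, and start button (0.553, -0.2325). Next: close the fingers, go above the window and press.

```bash
cat >>h.py <<'E'
def press(r,x,y,zs,zmin,fstop,step=.0015):
    "zs: tip height to reach freely, then steps down until force fstop or tip height zmin"
    r.servo_line([x,y,zs+.182],speed=.06)
    z=zs
    while True:
        s=r.sense();f=s["contact_force"][2]
        print(round(s["clock"],2),round(z,4),(s["tcp_pos"]-[x,y,.182]).round(4),s["contact_force"].round(1))
        if f>fstop or z<=zmin: return
        z-=step;r.servo_line([x,y,z+.182],speed=.03)
E
python3 - <<'E'
from station import r;from h import *
O=[180,0,163.6]
r.grab(5)
p=r.sense()["tcp_pos"];x,y=.532,.062
r.reach([x,y,.40],O)
s=r.snapshot("scene");cv2.imwrite("pics/above.png",s["frame"][:,:,::-1])
r.servo_line([x,y,.182+.150],speed=.15)
r.wait(.1);print(r.sense()["contact_force"],r.sense()["opening"],r.sense()["clock"])
s=r.snapshot("scene");cv2.imwrite("pics/near.png",s["frame"][120:360,160:480,::-1].repeat(2,0).repeat(2,1))
E
```

```text
[0.02261168 0.35842794 1.54958016] 0.000547993242999928 4.2833
```

View pics/near.png

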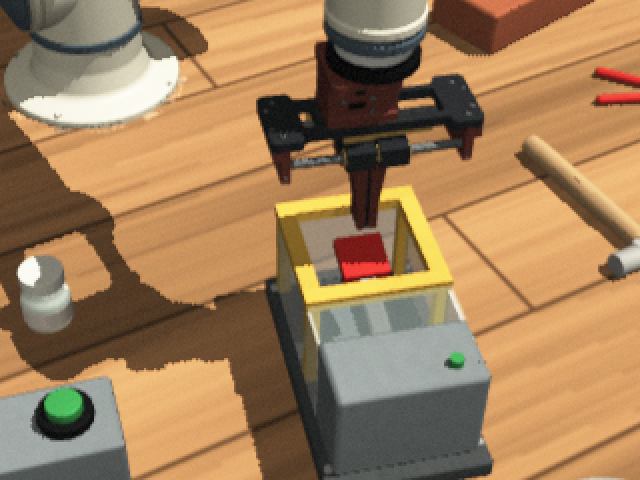

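The closed fingertips, at crop pixel (367,228), hang above the window and over the red pad at (362,258). The gripper's outer lugs are about 80 mm above the tips, so they clear the frame.

```bash
python3 - <<'E'
from station import r;from h import *
press(r,.532,.062,.093,.078,20)
s=r.snapshot("scene");cv2.imwrite("pics/down.png",s["frame"][160:360,240:440,::-1].repeat(3,0).repeat(3,1))
E
```

```text
5.43 0.093 [ 0.0002 -0.0001  0.093 ] [-0.1 -0.6  0.6]
5.68 0.0915 [ 0.0002 -0.0001  0.0917] [ 0.7 -0.2  0.8]
5.93 0.09 [ 0.0001 -0.      0.0902] [-0.4 -0.8  2.1]
6.18 0.0885 [-0.      0.      0.0885] [ 0.6 -0.9  2.8]
6.43 0.087 [-0.0001  0.      0.0873] [-1.9 -0.1  4.9]
6.68 0.0855 [-0.0001  0.      0.0872] [-4.7 -1.2 11.1]
6.93 0.084 [-0.0002  0.      0.0871] [-9.1 -1.5 17.7]
7.18 0.0825 [-0.0003  0.0001  0.087 ] [-11.1   0.4  23.4]
```

View pics/down.png

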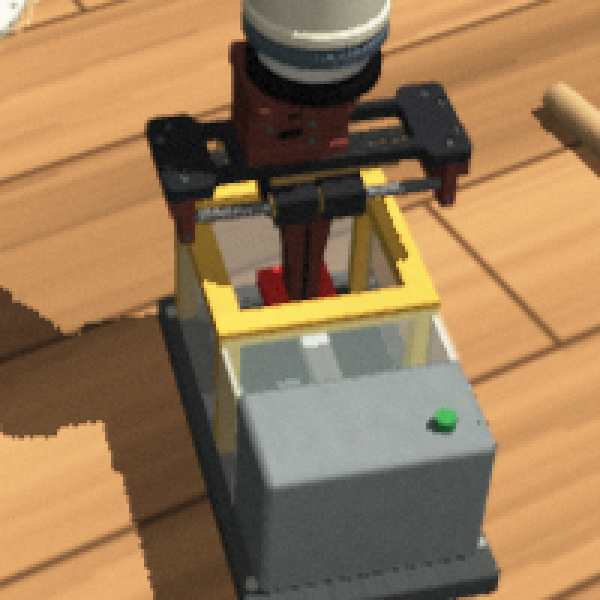

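The pad at crop pixel (290,283) is on its hard stop: the tip holds at 87 mm while the force climbs to 23 N. Next I withdraw and press start.

```bash
python3 - <<'E'
from station import r;from h import *
r.servo_line([.532,.062,.182+.20],speed=.1)
s=r.snapshot("top");cv2.imwrite("pics/top2.png",s["frame"][:,:,::-1])
r.servo_line([.553,-.2325,.182+.20],speed=.2)
r.servo_line([.553,-.2325,.182+.115],speed=.1)
s=r.snapshot("scene");cv2.imwrite("pics/btn.png",s["frame"][200:400,80:340,::-1].repeat(3,0).repeat(3,1))
E
```

```text
(no output)
```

View pics/btn.png

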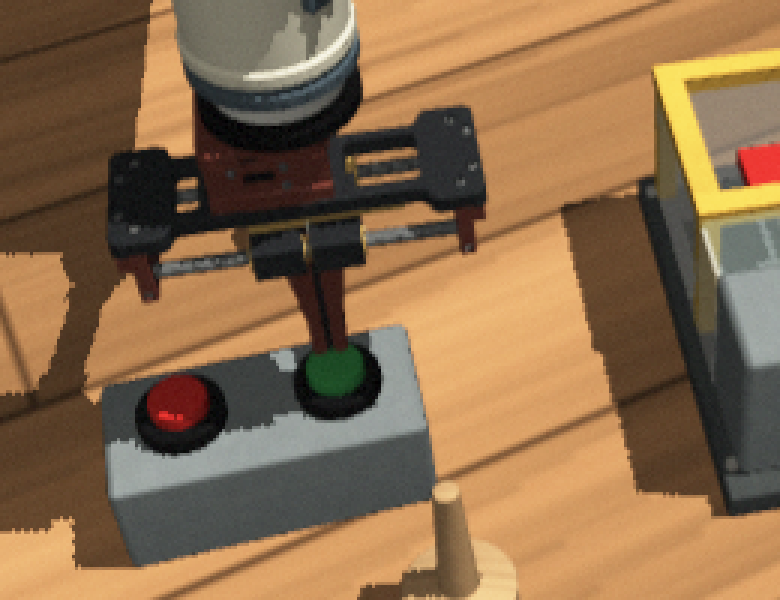

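The tips at crop pixel (327,350) are 23 mm above the green cap at (335,370) and will land on it near its centre.

```bash
python3 - <<'E'
from station import r;from h import *
x,y=.553,-.2325
print(r.sense()["contact_force"])
press(r,x,y,.092,.078,16)
r.servo_line([x,y,.182+.13],speed=.06)
r.servo_line([x,y,.182+.22],speed=.15)
r.servo_line([.45,-.12,.182+.25],speed=.2)
r.wait(.3);print(r.sense()["contact_force"],r.sense()["clock"])
s=r.snapshot("top");cv2.imwrite("pics/end.png",s["frame"][:,:,::-1])
s=r.snapshot("scene");cv2.imwrite("pics/end2.png",s["frame"][:,:,::-1])
for c,st in blobs(s,"red"): print(c.round(1),st)
E
```

```text
[ 0.33111132 -0.20536354 -0.6566637 ]
11.82 0.092 [-0.0002  0.0001  0.0919] [-0.7  1.1  2.5]
12.07 0.0905 [-0.      0.      0.0907] [-2.  -0.1  2.5]
12.32 0.089 [0.     0.     0.0892] [-0.6  1.5  2.9]
12.57 0.0875 [0.     0.     0.0877] [-2.2  0.8  3.4]
12.82 0.086 [ 0.     -0.      0.0864] [-1.9  1.   5.8]
13.07 0.0845 [-0.0001  0.      0.0862] [-4.4  2.  10.6]
13.32 0.083 [-0.0001  0.0001  0.0862] [-6.8  3.1 15.3]
13.57 0.0815 [-0.0002  0.0001  0.086 ] [-9.5  4.  21.6]
[ 0.4773812   0.11067625 -0.43857318] 16.5
[478.8 164.1] [458, 154, 43, 17, 254]
[338.3 254. ] [326, 247, 26, 15, 257]
[139.  333.5] [129, 326, 20, 17, 269]
```

View pics/end2.png

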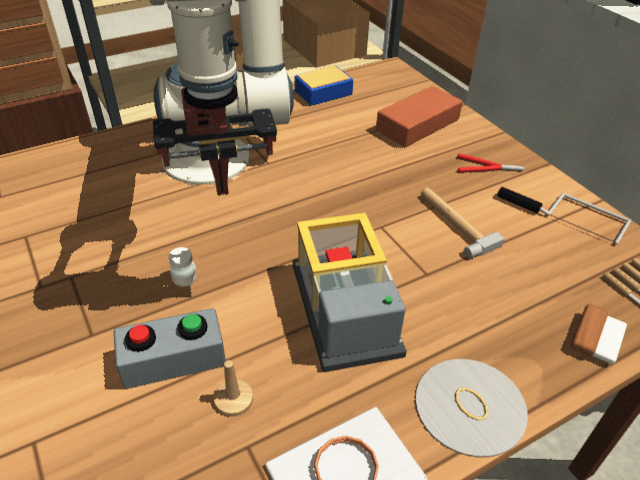

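The pad stays down at pixel (338,254), the green button at (191,323) is out again, and the jar, mandrel and hammer have not moved. The robot is clear of everything.

```bash
python3 -c "
from station import r
print(r.hand_in())"
```

```text
the job is handed in; nothing more can be done
None
```

The job is handed in: the lever was pressed to its stop and stays down, then the start button was pressed fully in and released, in about 17 s, with no sign of contact with the guard or anything else.

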